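# Wipe the chips off an enclosure's lid, then hold its sprung lid open at 45 degrees

### The arm

A 6-joint arm with a two-finger parallel gripper is mounted at the origin on a cart in front of the work surface, level with it; the furniture and walls round the work are solid. World frame = base frame: x ahead of the robot, y to its left, z up, the work surface at z = 0. Lengths are in m, angles in rad, forces in N, time in s.
With the tool pointing down it reaches from about 0.35 to 0.775 m from the base axis. Payload 5.5 kg.
Tool frame: the origin (TCP) lies at the very end of the fingers, on their centre line; the grasp point (between the pads) lies 19 mm behind it; x points along the fingers, y is the direction in which the jaws open and shut, and the axes are right-handed (so a half turn about x gives the same grasp; the last joint's range is limited). The gripper opens to 85 mm and grips with 20 to 120 N. Pads are 22 mm wide; open, the fingers measure 114 mm over their backs; the gripper's body (76 mm by 85 mm) begins 54 mm behind the grasp point. The pads swing forward as they close: fully open they stand 13 mm farther back than shut.
Start: joints at [-1.365, 0.313, 0.046, 1.304, 0, 1.431], TCP at [0.195, -0.541, 0.231] pointing down, gripper open.
Joint ranges: [-2.76, 2.76], [-0.86, 1.69], [-1.03, 1.26], [-2.2, 2.34], [-1.47, 1.5], [-3.14, 3.14]. Speed limits (rad/s): [2.57, 2.57, 3.14, 3.14, 3.14, 3.14].

### API

Orientations are given as a 3x3 rotation matrix whose columns are the frame's x, y, z axes.
In Python, from workcell import robot, inverse_kinematics, status, cams gives the robot as it stands. The module is installed in compiled form; this text tells all that it offers. Calls block until the motion is done:
- robot.goto(position, orientation): joint-space move of the TCP to a pose.
- robot.line_to(position, vel=0.15, ori=None): straight line of the TCP; ori=None keeps the orientation; vel is the mean speed in m/s.
- robot.goto_joints(angles): joint-space move.
- robot.set_gripper(opening): finger opening in m; the grip force is fixed at half the most; returns when the fingers have stopped.
- robot.hold(seconds).
- inverse_kinematics(position, orientation): joint angles nearest the present ones, or None.
- status.observe(): the state.
- cams.snapshot(name): name is "side" or "top" or "wrist"; returns a dict with "pixels" (384x512x3 uint8, red, green, blue), "fx", "fy", "cx", "cy" (pixels), "camera_from_world" (4x4, takes a point from world to camera coordinates). Camera axes: x right, y down, z forward; pixel columns grow to the right and rows downward; lengths in m; the calibration is good to about 2 mm. A picture is of the moment at which its call begins. There is no depth.
A pose or a line that the arm cannot do raises robot.IKError and nothing moves.
- robot.finish_job(): hands the job in, once; it reports no verdict.
The state is a dict: "time": time; "qpos": joint angles; "qd": joint speeds; "joint_torque": joint torques, N m; "ee_pos": TCP position; "tool_rot": TCP orientation; "wrist_force": force on the tool from outside, world axes, zero at the start; "moment": the same for the moment, N m; "gripper_width": finger opening in m.
Only numpy, scipy, OpenCV 4.12 (cv2) and the standard library are available. Lean on these libraries where they do the work, as an engineer would, in place of code of your own. Each camera call takes 0.05 s, during which the arm holds its last target. There are 200 camera calls.

### The job

Take the scraper block and wipe all five loose metal chips off the shut lid of the beam enclosure into the chip tray beside it, touching the chips only with the scraper, then lay the scraper down on the table. Now nothing can drop in among the optics: take the lid by its front tab, raise it against its spring to 45 degrees, where the mirror under it shows the inside to someone looking level from the front, and finish while holding it there, because it falls shut when let go. Leave the other things on the table where they are.

Things in the scene. Friction and masses are not known exactly. Their poses are not given: they have to be found in the camera images.
- enclosure: Dark metal box 100 (x) by 156 (y) mm, 56 high, bolted to the table, optics inside, grey metal lid on top. Origin: centre of its underside; x runs from the lid's tab side to its hinge side, y along the hinge, z up. Along the foot of its two x walls a flange with screws 10 mm high reaches to x = -65 and +65 mm.
- lid_top (a point): Centre of the shut lid's flat top face (enclosure x -6, y 0, z 60 mm; axes as the enclosure's; moves with the lid). The lid is a plate 4 mm thick, 104 mm in x by 172 in y: it overhangs the box's y walls by 8 mm. Beyond its far edge, 56 to 64 mm from here in +x, the hinge barrel stands 2 mm higher.
- lid (a joint): Opening angle of the lid in rad: 0 shut, 0.785 = 45 degrees, stop at 1.75. Its weight (0.35 kg) and a spring shut it from every angle; holding it at 45 degrees takes about 4 N upward at the tab. It opens with the tab edge rising and swinging over toward the hinge.
- lid_hinge (a point): Point on the hinge axis at mid-width, fixed to the enclosure at x 54, y 0, z 58 mm of its frame. The axis runs along the enclosure's y.
- lid_tab (a point): Middle of the pull tab's free part; moves with the lid. Black plastic tongue 30 mm wide (y), 8 thick, in line with the lid, standing out 45 mm from its tab-side edge; this point lies 25 mm out from that edge, 137 mm from the hinge axis; shut: enclosure x -83, y 0, z 58 mm. Fingers pinching its side faces (closing along the hinge direction) let it turn between them. The lid's edge has a lip 9 mm deep.
- scraper: Scraper block standing on its blade on the table, at the enclosure's side away from the tray. White blade and metal holder 90 mm long (its x) by 26 (its y), 20 high, and on them a black grip 62 mm long (x), 22 thick (y), from 20 to 62 mm height. About 0.16 kg. Origin: centre of the blade's underside; z up.
- scraper_grip (a point): Middle of the scraper's grip, 43 mm above its underside; pinch the grip's 22 mm thickness (the scraper's y) here.
- tray: Loose steel tray, open top, 110 (x) by 150 (y) mm, 30 mm high, walls and floor 2 mm, 0.45 kg; its edge lies against the +y or the -y wall of the enclosure (it varies which), below the lid's overhang. Origin: centre of its underside; x and y along its edges, z up.
- chip_1: Loose steel chip, bent flake 18x9x6 mm, 10 g, lying on the lid within 36 mm of the lid's middle in x and 58 mm in y. Origin: middle of its underside.
- chip_2: Loose steel chip, drill curl 17x8x8 mm, 10 g, lying on the lid within 36 mm of the lid's middle in x and 58 mm in y. Origin: middle of its underside.
- chip_3: Loose steel chip, bent flake 18x11x6 mm, 10 g, lying on the lid within 36 mm of the lid's middle in x and 58 mm in y. Origin: middle of its underside.
- chip_4: Loose steel chip, drill curl 19x7x7 mm, 10 g, lying on the lid within 36 mm of the lid's middle in x and 58 mm in y. Origin: middle of its underside.
- chip_5: Loose steel chip, bent flake 18x8x6 mm, 10 g, lying on the lid within 36 mm of the lid's middle in x and 58 mm in y. Origin: middle of its underside.
- tweezers: Bystander, to be left alone: steel tweezers, 9x115x11 mm, lying. Origin: centre of its underside.
- clamp: Bystander, to be left alone: black clamp fork, 25x70x10 mm, lying. Origin: centre of its underside.
- screw_dish: Bystander, to be left alone: small round black dish, 57 mm across, 22 mm high. Origin: centre of its underside.
- tin: Bystander, to be left alone: round flat tin, 60 mm across, 24 mm high. Origin: centre of its underside.
- shaft_coupling: Bystander, to be left alone: metal shaft coupling, 25 mm across, 25 mm high. Origin: centre of its underside.
- block: Bystander, to be left alone: light metal bearing block, 30x34x29 mm. Origin: centre of its underside.

How it is judged:
On the way, in this order (a step that is already met when the one before it is completed fails the run):
1. the scraper is held, lifted off the table, with the lid shut (contact force between the fingers and scraper above 1 N and height (world z) of scraper above 0.04 m and value of joint lid below 0.05 rad), for 0.1 s.
2. all five chips lie in the tray, with the lid still shut (x of chip_1 in the frame of tray between -0.055 and 0.055 m and y of chip_1 in the frame of tray between -0.075 and 0.075 m and z of chip_1 in the frame of tray between -0.005 and 0.03 m and x of chip_2 in the frame of tray between -0.055 and 0.055 m and y of chip_2 in the frame of tray between -0.075 and 0.075 m and z of chip_2 in the frame of tray between -0.005 and 0.03 m and x of chip_3 in the frame of tray between -0.055 and 0.055 m and y of chip_3 in the frame of tray between -0.075 and 0.075 m and z of chip_3 in the frame of tray between -0.005 and 0.03 m and x of chip_4 in the frame of tray between -0.055 and 0.055 m and y of chip_4 in the frame of tray between -0.075 and 0.075 m and z of chip_4 in the frame of tray between -0.005 and 0.03 m and x of chip_5 in the frame of tray between -0.055 and 0.055 m and y of chip_5 in the frame of tray between -0.075 and 0.075 m and z of chip_5 in the frame of tray between -0.005 and 0.03 m and value of joint lid below 0.05 rad), for 0.1 s.
3. the scraper lies on the table, released, outside the tray, with the lid still shut (contact force between the fingers and scraper below 0.1 N and height (world z) of scraper between -0.01 and 0.025 m and linear speed of scraper below 0.03 m/s and (x of scraper in the frame of tray above 0.055 m or x of scraper in the frame of tray below -0.055 m or y of scraper in the frame of tray above 0.075 m or y of scraper in the frame of tray below -0.075 m) and value of joint lid below 0.05 rad), for 0.1 s.
At the end, for the whole second after the job is handed in: The robot's fingers hold the lid still at 45 degrees, 5 degrees either way, with nothing else carrying it; all five chips lie in the tray, and the scraper lies released and at rest on the table, outside the tray (value of joint lid between 0.698 and 0.873 rad and velocity of joint lid between -0.1 and 0.1 rad/s and contact force between the fingers and enclosure above 0.5 N and x of chip_1 in the frame of tray between -0.055 and 0.055 m and y of chip_1 in the frame of tray between -0.075 and 0.075 m and z of chip_1 in the frame of tray between -0.005 and 0.03 m and x of chip_2 in the frame of tray between -0.055 and 0.055 m and y of chip_2 in the frame of tray between -0.075 and 0.075 m and z of chip_2 in the frame of tray between -0.005 and 0.03 m and x of chip_3 in the frame of tray between -0.055 and 0.055 m and y of chip_3 in the frame of tray between -0.075 and 0.075 m and z of chip_3 in the frame of tray between -0.005 and 0.03 m and x of chip_4 in the frame of tray between -0.055 and 0.055 m and y of chip_4 in the frame of tray between -0.075 and 0.075 m and z of chip_4 in the frame of tray between -0.005 and 0.03 m and x of chip_5 in the frame of tray between -0.055 and 0.055 m and y of chip_5 in the frame of tray between -0.075 and 0.075 m and z of chip_5 in the frame of tray between -0.005 and 0.03 m and contact force between the fingers and scraper below 0.1 N and height (world z) of scraper between -0.01 and 0.025 m and linear speed of scraper below 0.03 m/s and (x of scraper in the frame of tray above 0.055 m or x of scraper in the frame of tray below -0.055 m or y of scraper in the frame of tray above 0.075 m or y of scraper in the frame of tray below -0.075 m)); the arm keeps its last pose, push and grip.
It fails at once if the fingers touch a chip (contact force between the fingers and chip_1 above 0.3 N or contact force between the fingers and chip_2 above 0.3 N or contact force between the fingers and chip_3 above 0.3 N or contact force between the fingers and chip_4 above 0.3 N or contact force between the fingers and chip_5 above 0.3 N).
It fails at once if the lid is raised while a chip is on it (value of joint lid above 0.1 rad and height (world z) of any of chip_1, chip_2, chip_3, chip_4, chip_5 above 0.045 m).
It fails at once if a bystander is moved by more than 25 mm (distance of any of tweezers, clamp, screw_dish, tin, shaft_coupling, block from where it was at the start of the episode above 0.025 m).
It also fails if it takes over 58 s, if anything falls off the work surface, if the arm or the gripper's body presses on something with over 40 N, if the wrist force passes 120 N, or if a joint passes its speed limit or range.

## Working session

There is one attempt and no reset: what is moved stays moved. The work goes in short steps, each a Python script; the robot and the scene stay as the last script left them, time stands still between calls to the robot, and variables do not carry over. Pictures are saved under pics/ and viewed, about 8 in all and at most 12, crops included, and the job is handed in when it is done.

```bash
mkdir -p pics
cat > h.py <<'E'
import numpy as np, cv2
from workcell import robot, inverse_kinematics, status, cams
def snap(n,f):
    s=cams.snapshot(n); cv2.imwrite('pics/'+f+'.png',s['pixels'][:,:,::-1]); np.savez('pics/'+f,**s); return s
def ray(s,uv,z):
    T=np.array(s['camera_from_world']);R=T[:3,:3];c=-R.T@T[:3,3]
    d=R.T@np.array([(uv[0]-s['cx'])/s['fx'],(uv[1]-s['cy'])/s['fy'],1.])
    return c+d*(z-c[2])/d[2]
def proj(s,p):
    T=np.array(s['camera_from_world']);q=T[:3,:3]@np.array(p)+T[:3,3]
    return np.array([s['fx']*q[0]/q[2]+s['cx'],s['fy']*q[1]/q[2]+s['cy']])
def down(yaw): # tool x down, jaw axis y at yaw
    y=np.array([np.cos(yaw),np.sin(yaw),0]);x=np.array([0,0,-1.]);return np.stack([x,y,np.cross(x,y)],1)
E
python3 - <<'E'
from h import *
for n in('top','side'):
    s=snap(n,n+'0');T=np.array(s['camera_from_world']);print(n,s['fx'],-T[:3,:3].T@T[:3,3],T[2,:3])
im=cv2.imread('pics/top0.png');cv2.imwrite('pics/top0b.png',cv2.resize(im,(800,600),interpolation=cv2.INTER_CUBIC))
E
```

```text
top 374.7671545714257 [ 0.35636123 -0.26065439  1.08025779] [ 0.12614645 -0.00214357 -0.99200931]
side 482.49028091567436 [ 0.54756462 -1.31608472  0.89740979] [-0.06110809  0.79096021 -0.60880846]
```

View pics/top0b.png

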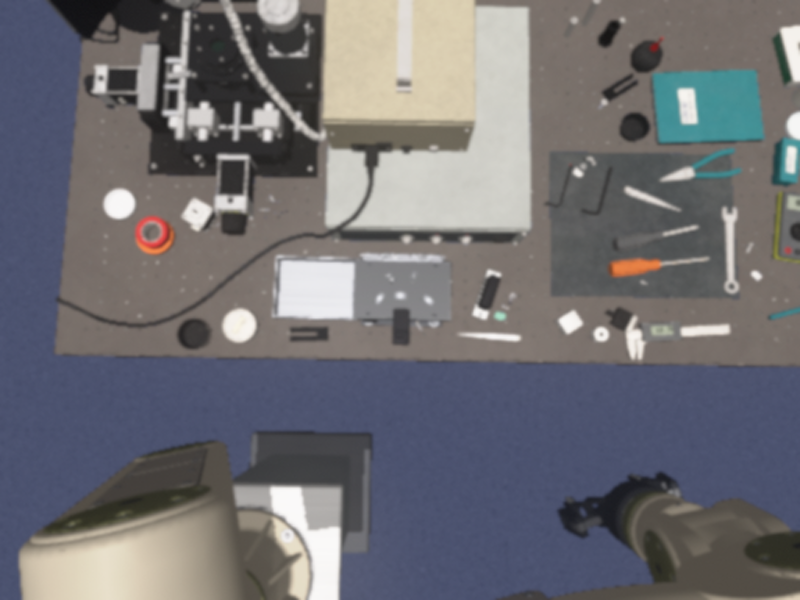

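View pics/side0.png

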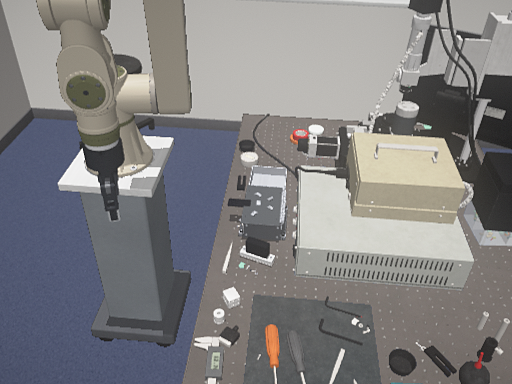

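The top view shows the tray to the left (+y) of the enclosure, the lid centred near (403,288), the tab at (401,327) and the scraper at (488,294), rotated slightly. The side view agrees. An instrument box stands close behind the hinge side. Next I'll get rough positions, then look closer with the wrist camera.

Run:
```python
from h import *
s=np.load('pics/top0.npz')
for n,u,z in [('lidNL',(355,320),.06),('lidNR',(452,320),.06),('lidFL',(357,257),.06),('lidFR',(451,257),.06),('tab',(401,335),.058),('scr grip top',(489,293),.062),('trayNL',(275,320),.03),('trayFL',(275,257),.03),('tweez',(489,337),0.01),('instr front bottom',(430,240),0.0)]:
    print(n,ray(s,(u[0]*.64,u[1]*.64),z).round(3))
c=ray(s,(403*.64,288*.64),.06)
# wrist look
R=down(np.pi/2)
for yaw in (np.pi/2,-np.pi/2):
    for p in ([.43,c[1]-.03,.33],[.46,c[1]-.03,.36],[.40,c[1],.3]):
        print(yaw,p,inverse_kinematics(p,down(yaw)))
print(status.observe()['tool_rot'])
```

```text
lidNL [ 0.442 -0.182  0.06 ]
lidNR [ 0.445 -0.352  0.06 ]
lidFL [ 0.554 -0.183  0.06 ]
lidFR [ 0.557 -0.349  0.06 ]
tab [ 0.417 -0.263  0.058]
scr grip top [ 0.493 -0.416  0.062]
trayNL [ 0.442 -0.036  0.03 ]
trayFL [ 0.557 -0.031  0.03 ]
tweez [ 0.419 -0.424  0.01 ]
instr front bottom [ 0.6   -0.315  0.   ]
1.5707963267948966 [0.43, np.float64(-0.29528424971560774), 0.33] [-0.75572357  0.20045751  0.1366676   1.50700642  0.         -0.75572357]
1.5707963267948966 [0.46, np.float64(-0.29528424971560774), 0.36] [-0.7175574   0.25906906  0.28525516  1.59698243  0.         -0.7175574 ]
1.5707963267948966 [0.4, np.float64(-0.26528424971560777), 0.3] [-0.75306312  0.11611736 -0.03700257  1.4176764   0.         -0.75306312]
-1.5707963267948966 [0.43, np.float64(-0.29528424971560774), 0.33] [-0.75572357  0.20045751  0.1366676   1.50700642  0.          2.38586908]
-1.5707963267948966 [0.46, np.float64(-0.29528424971560774), 0.36] [-0.7175574   0.25906906  0.28525516  1.59698243  0.          2.42403526]
-1.5707963267948966 [0.4, np.float64(-0.26528424971560777), 0.3] [-0.75306312  0.11611736 -0.03700257  1.4176764   0.          2.38852953]
[[-3.22530409e-04  3.38962548e-01 -9.40799812e-01]
 [ 1.63747001e-03 -9.40798421e-01 -3.38962608e-01]
 [-9.99998607e-01 -1.64985723e-03 -2.51604908e-04]]
```

Run:
```python
from h import *
robot.goto([.46,-.30,.36],down(np.pi/2))
s=snap('wrist','w1');T=s['camera_from_world'];T=np.array(T);print(s['fx'],-T[:3,:3].T@T[:3,3],T[:3,:3].round(2),status.observe()['time'])
im=cv2.imread('pics/w1.png');cv2.imwrite('pics/w1b.png',cv2.resize(im,(800,600),interpolation=cv2.INTER_CUBIC))
```

```text
315.89639196458523 [ 0.3916471  -0.30023303  0.50233973] [[ 0.    1.    0.  ]
 [ 0.96 -0.    0.27]
 [ 0.27  0.   -0.96]] 2.0167
```

View pics/w1b.png

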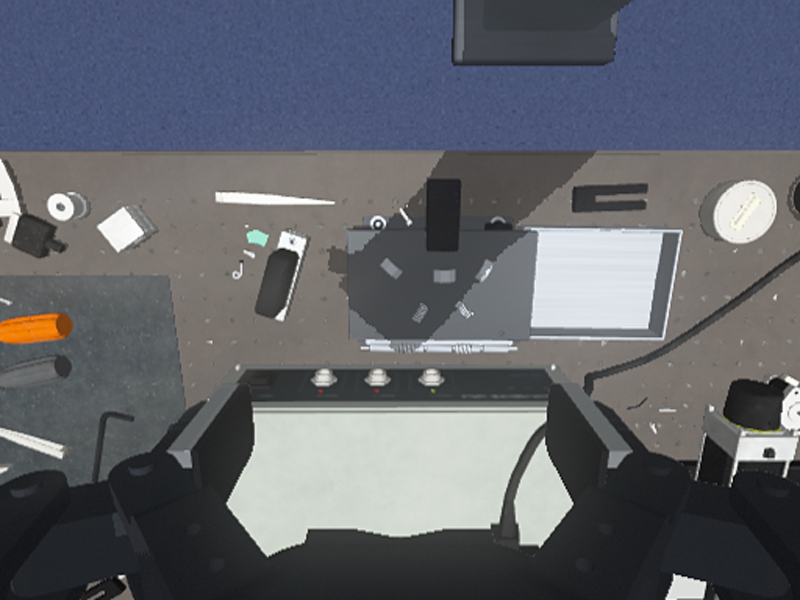

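Clear view: the lid spans (347..537, 229..340) and the chips lie at (391,268), (445,276), (485,270), (420,312), (464,310). The tab is at (443,215) and the scraper at (283,275), tilted. I'll crop the scraper and the lid.

Run:
```python
from h import *
im=cv2.imread('pics/w1.png')
a=cv2.resize(im[140:212,150:226],(400,380),interpolation=cv2.INTER_CUBIC)
b=cv2.resize(im[108:232,212:348],(400,365),interpolation=cv2.INTER_CUBIC);b=cv2.copyMakeBorder(b,0,15,0,0,0)
cv2.imwrite('pics/c1.png',np.hstack([a,b]))
```

```text
(no output)
```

View pics/c1.png

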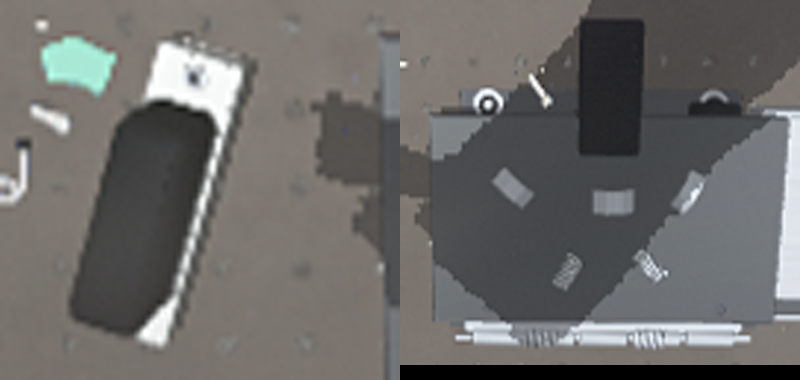

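```bash
python3 - <<'E'
from h import *
s=np.load('pics/w1.npz')
A=lambda x,y,z:ray(s,(150+(x+.5)*76/400-.5,140+(y+.5)*72/380-.5),z)
B=lambda x,y,z:ray(s,(212+(x-400)/2.941,108+y/2.941),z)
n,n2,f=A(162,38,.02),A(246,60,.02),A(168,347,.02)
print('scr',n,n2,f,np.linalg.norm(n-n2),np.linalg.norm(f-n2),'c',(n+f)/2, 'yaw',np.degrees(np.arctan2(*(n2-f)[1::-1])),np.degrees(np.arctan2(*(n2-n)[1::-1])))
for p in [(432,113,.06),(435,320,.06),(780,113,.06),(773,320,.06),(581,155,.062),(641,155,.062),(581,18,.062),(643,18,.062),(457,337,.062),(750,337,.062)]: print(p,B(*p).round(4))
for p in [(513,188),(613,203),(688,193),(567,271),(651,266)]: print('chip',B(*p,.064).round(4))
E
python3 - <<'E'
import sys;sys.path.insert(0,'.')
import os;os.chdir('.')
from h import *
# top check of grip centroid by dark mask near scraper
s=np.load('pics/top0.npz');im=s['pixels'].astype(int)
u0,v0=int(489*.64),int(293*.64)
g=im[v0-20:v0+20,u0-14:u0+14].sum(2);m=(g<130)
ys,xs=np.nonzero(m);print(m.sum(),xs.mean()+u0-14,ys.mean()+v0-20,ray(s,(xs.mean()+u0-14,ys.mean()+v0-20),.055))
E
```

```text
scr [ 0.45239322 -0.41417414  0.02      ] [ 0.45876604 -0.3902277   0.02      ] [ 0.54585549 -0.41852071  0.02      ] 0.024779936796978163 0.0915700062256821 c [ 0.49912435 -0.41634743  0.02      ] yaw 162.00241793655155 75.09740005184815
(432, 113, 0.06) [ 0.4469 -0.3454  0.06  ]
(435, 320, 0.06) [ 0.551  -0.3469  0.06  ]
(780, 113, 0.06) [ 0.4471 -0.1803  0.06  ]
(773, 320, 0.06) [ 0.5513 -0.1763  0.06  ]
(581, 155, 0.062) [ 0.4668 -0.2746  0.062 ]
(641, 155, 0.062) [ 0.4668 -0.2459  0.062 ]
(581, 18, 0.062) [ 0.4033 -0.2755  0.062 ]
(643, 18, 0.062) [ 0.4033 -0.247   0.062 ]
(457, 337, 0.062) [ 0.5594 -0.3359  0.062 ]
(750, 337, 0.062) [ 0.5596 -0.1878  0.062 ]
chip [ 0.4824 -0.3071  0.064 ]
chip [ 0.4898 -0.2589  0.064 ]
chip [ 0.4849 -0.2229  0.064 ]
chip [ 0.5241 -0.2808  0.064 ]
chip [ 0.5215 -0.2394  0.064 ]
0 nan nan [nan nan nan]<stdin>:8: RuntimeWarning: Mean of empty slice.
  ret = ret.dtype.type(ret / rcount)
```

Measured: lid centre (0.499, -0.2606), yaw about 0, size consistent with what is given. Tab end is at x 0.467 and hinge at x 0.559. Scraper centre is (0.4985, -0.4165), short axis at 72°. Now the grasp.

Run:
```python
from h import *
R=down(np.radians(72)); c=np.array([.4985,-.4165])
robot.set_gripper(.055)
robot.goto([*c,.12],R)
robot.line_to([*c,.026],vel=.12)
robot.set_gripper(.0)
print(status.observe()['gripper_width'])
robot.line_to([*c,.146],vel=.15)
robot.goto([.508,-.385,.146],down(np.pi/2))
o=status.observe();print(o['gripper_width'],o['wrist_force'],o['ee_pos'],o['time'])
snap('side','s1');snap('wrist','w2')
a=cv2.imread('pics/w2.png');b=cv2.imread('pics/s1.png')[150:342,200:456]
cv2.imwrite('pics/v2.png',np.hstack([cv2.resize(a,(400,300)),cv2.resize(b,(400,300),interpolation=cv2.INTER_CUBIC)]))
```

```text
0.021328236767710316
0.021797424079913544 [ 0.31202223  0.23028817 -1.98378079] [ 0.50761502 -0.38410193  0.14466685] 6.1167
```

View pics/v2.png

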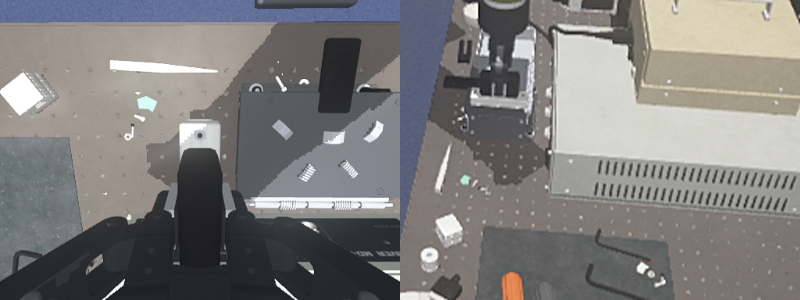

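Scraper is held square (width 21.8 mm) and the chips are untouched. The arm sags about 1.3 mm, so I'll correct the height before the sweep.

Run:
```python
from h import *
zt=.026+.0627
robot.line_to([.508,-.385,zt+.001],vel=.12); robot.hold(.2)
e=status.observe()['ee_pos'];print(e)
z=zt+.001+(zt-e[2]); dx=.508-e[0]
robot.line_to([.508+dx,-.385,z],vel=.05); print(status.observe()['ee_pos'])
for y in np.linspace(-.36,-.163,6):
    robot.line_to([.508+dx,y,z],vel=.07);o=status.observe();print(o['ee_pos'].round(4) if hasattr(o['ee_pos'],'round') else o['ee_pos'],np.round(o['wrist_force'],1))
robot.hold(.2)
robot.line_to([.508,-.163,.16],vel=.15)
robot.goto([.46,-.36,.24],down(np.pi/2))
print(status.observe()['gripper_width'],status.observe()['time'])
a=snap('wrist','w3');snap('side','s3')
a=cv2.imread('pics/w3.png');b=cv2.imread('pics/s3.png')[140:284,200:392]
cv2.imwrite('pics/v3.png',np.hstack([cv2.resize(a,(400,300)),cv2.resize(b,(400,300),interpolation=cv2.INTER_CUBIC)]))
```

```text
[ 0.50862252 -0.38563161  0.09094302]
[ 0.5073359  -0.38493963  0.0875669 ]
[ 0.5076 -0.3595  0.0877] [-0.2 -0.2 -1.3]
[ 0.5076 -0.3206  0.0877] [-0.   1.1 -2.5]
[ 0.5076 -0.2803  0.088 ] [1.1 1.6 2.2]
[ 0.5073 -0.2405  0.0874] [1.3 2.5 5.2]
[ 0.5071 -0.2019  0.0871] [-0.2 -0.5 -1. ]
[ 0.5076 -0.1629  0.0876] [ 0.   0.1 -1.3]
0.02121249352536934 13.0833
```

View pics/v3.png

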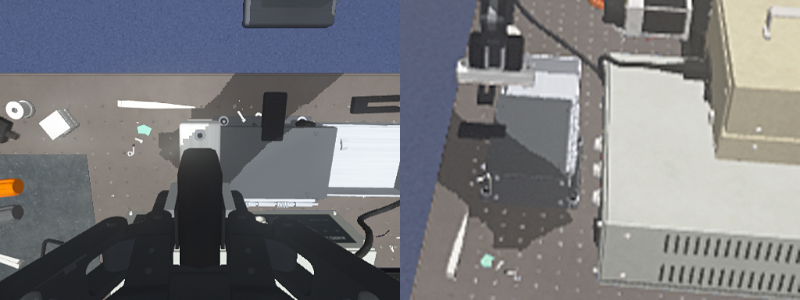

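The visible lid is clean, and one thing shows in the tray at about (342,145). I'll check the tray from above with the wrist camera.

Run:
```python
from h import *
robot.goto([.45,-.10,.28],down(np.pi/2))
snap('wrist','w4');a=cv2.imread('pics/w4.png')
s=np.load('pics/w4.npz')
p=[proj(s,q) for q in ([.447,-.33,.06],[.555,-.03,0.0])];print(p)
cv2.imwrite('pics/v4.png',cv2.resize(a[60:300],(800,375),interpolation=cv2.INTER_CUBIC))
print(status.observe()['time'])
```

```text
[array([ 57.56470154, 162.99872019]), array([304.51856977, 230.01852029])]
14.2583
```

View pics/v4.png

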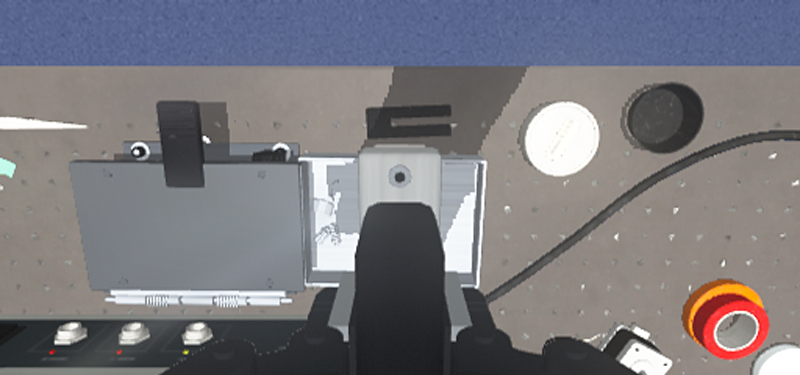

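The lid is clean and the chips are bunched in the tray near (322,225). I'll zoom in on the tray to count them.

Run:
```python
from h import *
a=cv2.imread('pics/w4.png')[152:250,190:235]
g=cv2.createCLAHE(3,(2,2)).apply(cv2.cvtColor(a,cv2.COLOR_BGR2GRAY))
b=cv2.imread('pics/w3.png')[150:260,420:490]
cv2.imwrite('pics/v5.png',np.hstack([cv2.resize(x,(266,580),interpolation=cv2.INTER_CUBIC) for x in (a,cv2.cvtColor(g,8))]+[cv2.resize(b,(266,580))]))
```

```text
(no output)
```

View pics/v5.png

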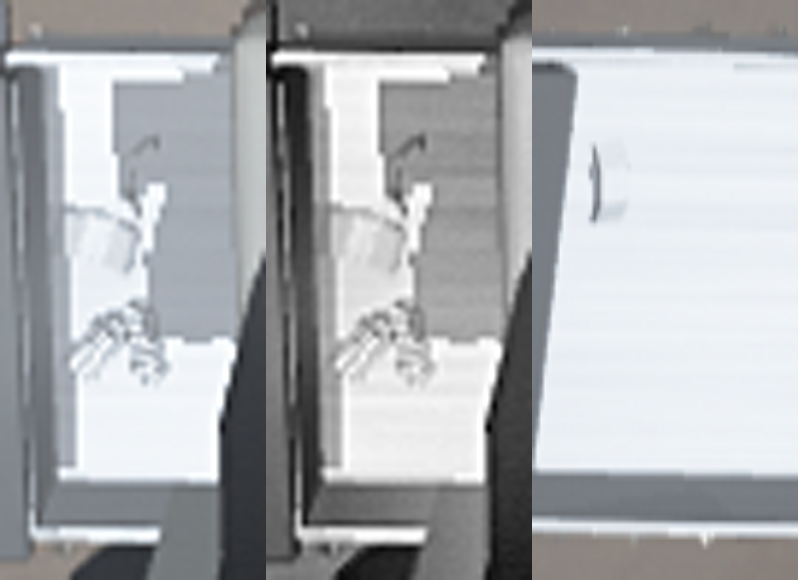

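The left panel shows flakes at (100,240), (140,165) and probably (150,215), and curls at (100,345) and (145,360), so five in the tray. Now I put the scraper back on its free spot and go to the tab.

Run:
```python
from h import *
R=down(np.radians(72)); c=np.array([.4985,-.4165])
robot.line_to([.45,-.25,.28],vel=.3)
robot.goto([*c,.12],R)
robot.line_to([*c,.032],vel=.1); 
for z in (.030,.029,.028,.027,.026,.025):
    robot.line_to([*c,z],vel=.03);o=status.observe();print(z,o['ee_pos'][2],o['wrist_force'][2])
    if o['wrist_force'][2]>1.5:break
robot.hold(.2)
robot.set_gripper(.055); robot.hold(.2)
robot.line_to([*c,.14],vel=.15)
robot.goto([.41,-.2606,.16],down(np.pi/2))
robot.hold(.2)
print(status.observe()['ee_pos'],status.observe()['time'],status.observe()['gripper_width'])
snap('wrist','w6')
a=cv2.imread('pics/w6.png');cv2.imwrite('pics/w6b.png',a)
s=np.load('pics/w6.npz');print(proj(s,[.4033,-.2606,.062]),proj(s,[.4668,-.2606,.062]))
```

```text
0.03 0.03041319941392785 -1.93735458642946
0.029 0.029000923060619452 -2.5094145656363445
0.028 0.02786497474456994 -1.6140874449049456
0.027 0.0270743887603883 -1.2360151347710704
0.026 0.027009207267454764 6.285352407217103
[ 0.4106914  -0.26178756  0.15963786] 20.8083 0.05467341412821766
[256.80874224 185.65580771] [256.80596047 259.04788093]
```

View pics/w6b.png

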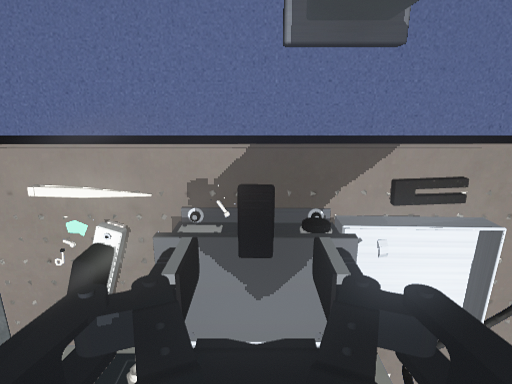

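The scraper stands released on its spot, and the tab is at (256,185)-(256,257), as projected. Now I pinch it and raise it along the arc, tilting the tool by 0.45 of the lid angle.

```bash
cat > lift.py <<'E'
from h import *
H=np.array([.559,-.2606,.058])
def pose(th,r=.141,o=.003,k=.45):
    g=H+[-r*np.cos(th)+o*np.sin(th),0,r*np.sin(th)+o*np.cos(th)]
    f=k*th; x=np.array([-np.sin(f),0,-np.cos(f)]);y=np.array([0,1.,0])
    return g+.019*x, np.stack([x,y,np.cross(x,y)],1)
def angle():
    o=status.observe();g=np.array(o['ee_pos'])-.019*np.array(o['tool_rot'])[:,0]-H
    return np.degrees(np.arctan2(g[2],-g[0])-.003/.141),np.hypot(g[0],g[2]),o
E
python3 - <<'E'
from lift import *
p,R=pose(0)
robot.line_to(p+[0,0,.06],vel=.15,ori=R);robot.line_to(p,vel=.12)
robot.set_gripper(0.);print(status.observe()['gripper_width'],angle()[:2])
for th in np.radians(np.arange(3,46.1,3.0)):
    p,R=pose(th);robot.line_to(p,vel=.06,ori=R)
    a,r,o=angle();print(round(np.degrees(th)),round(a,1),round(r,4),np.round(o['wrist_force'],1))
    if np.linalg.norm(o['wrist_force'])>40:break
robot.hold(.3);a,r,o=angle();print(a,r,o['time'],o['gripper_width'],o['wrist_force'])
snap('side','s7');b=cv2.imread('pics/s7.png')[130:274,190:382];w=snap('wrist','w7')
cv2.imwrite('pics/v7.png',np.hstack([cv2.resize(b,(400,300),interpolation=cv2.INTER_CUBIC),cv2.resize(w['pixels'][:,:,::-1],(400,300))]))
E
```

```text
0.028839974373158835 (np.float64(0.40196161971297373), np.float64(0.14034696710921557))
3 3.0 0.1405 [ 1.7 -5.3 -3.7]
6 5.9 0.1405 [ 1.7 -6.4 -5.2]
9 8.8 0.1405 [ 1.  -6.8 -6.6]
12 11.8 0.1405 [ 1.3 -7.  -5.9]
15 14.8 0.1405 [ 2.1 -7.4 -5.5]
18 17.7 0.1406 [ 1.3 -6.5 -6. ]
21 20.7 0.1405 [ 2.4 -7.7 -6.5]
24 23.7 0.1404 [ 1.7 -7.5 -5.8]
27 26.6 0.1404 [ 1.5 -7.1 -7.3]
30 29.6 0.1403 [ 0.2 -8.1 -6.3]
33 32.6 0.1402 [ 1.3 -7.1 -6.8]
36 35.5 0.1402 [ 0.6 -8.4 -6.5]
39 38.5 0.1402 [ 0.1 -8.  -7.5]
42 41.4 0.1402 [-1.7 -8.5 -7.3]
45 44.3 0.1403 [-0.9 -8.9 -6.6]
44.269191570334165 0.14024935580158227 26.7833 0.028568318976614045 [-0.34397164 -8.18554375 -6.64463865]
```

View pics/v7.png

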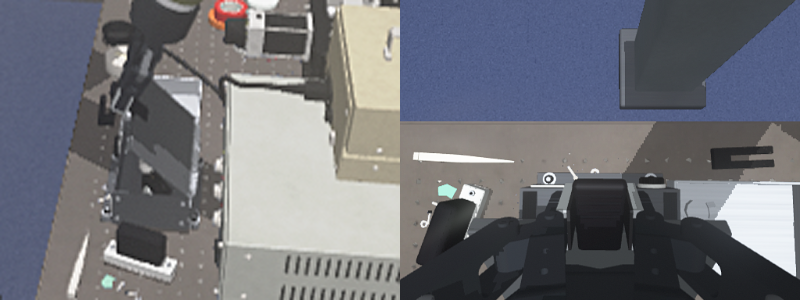

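The side view shows the lid raised with its front edge up, and the scraper untouched. I'll check the angle by projecting the lid's near corner for several angles.

Run:
```python
from lift import *
s=np.load('pics/s7.npz')
b=cv2.imread('pics/s7.png')[130:274,190:382];b=cv2.resize(b,None,fx=4.1,fy=4.1,interpolation=cv2.INTER_CUBIC)
for d,c in((35,(0,0,255)),(45,(0,255,0)),(55,(255,0,0))):
    t=np.radians(d)
    for yy in (-.3466,-.1746):
        P=[proj(s,[.559-r*np.cos(t)+.002*np.sin(t),yy,.058+r*np.sin(t)+.002*np.cos(t)]) for r in (.112,.008)]
        q=[tuple(int(v) for v in (p-[190,130])*4.1) for p in P];print(d,q);cv2.line(b,*q,c,1)
cv2.imwrite('pics/v8.png',b[:590])
```

```text
35 [(239, 300), (369, 382)]
35 [(263, 147), (380, 225)]
45 [(260, 283), (371, 382)]
45 [(282, 131), (381, 224)]
55 [(285, 269), (373, 381)]
55 [(304, 118), (383, 224)]
```

View pics/v8.png

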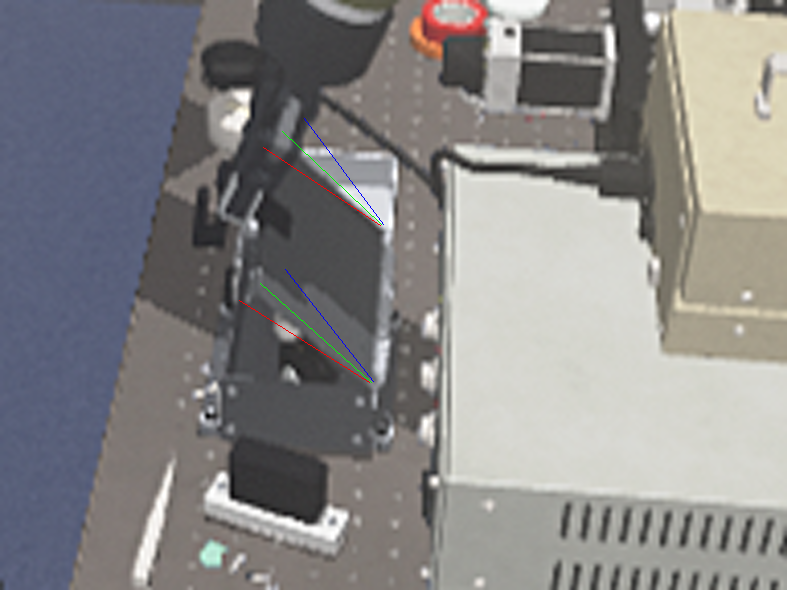

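The lid's edges follow the green 45° lines on both sides, and the kinematic estimate is 44.3°. Handing in.

Run:
```python
from lift import *
robot.hold(.3);a,r,o=angle();print(a,r,np.abs(o['qd']).max(),o['time'],o['gripper_width'])
robot.finish_job()
```

```text
44.277230306004306 0.1402705832111682 0.0021584064752539537 27.1833 0.02826577953534473
the job is handed in; nothing more can be done
```

I wiped the chips into the tray in one pass, put the scraper back on its original spot, and handed in holding the lid by its tab at about 44.3 degrees. It took 27.2 s of the 58 s.

**Lid:** The arm was at rest and the grip steady at hand-in. The side view showed the lid edges along the projected 45 degree lines. 44.3 degrees is worked out from the arm's position, since the lid joint itself cannot be read.

**Chips:** The lid was clean after the sweep. In the tray I could clearly make out two flakes and two curls. The third flake was only a probable sighting because it blended into the others. No chip was seen anywhere else in the views I took.

**Scraper:** It stood released and upright on the table, away from the tray, in the last pictures.

**Bystanders:** The moves stayed clear of the bystanders, and those in view in the later pictures looked undisturbed. I did not measure their positions again.

**Forces:** A steady sideways force of about 8 N showed at the wrist during the lift, well under the limit. Its cause is probably a small off-centre grip on the tab.

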